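# Zero the nib grinder and set it two clicks open

## Task

Re-zero the cocoa-nib grinder: turn its black adjustment ring clockwise until the burrs touch and it will go no further, then back it off two clicks anticlockwise. Then lock the setting by pushing the red-balled lever all the way over towards the ring, and leave the things standing around alone.

Things in the scene. Friction and masses are not known exactly. Their poses are not given: they have to be found in the camera images.
- grinder: the grinder, fixed to the table: a round aluminium body (106 mm across, its flat shoulder 104 mm above the table) on a 112 x 112 mm foot, with a dark motor housing (84 mm wide, 30 mm high) reaching 172 mm out in front of the ring's axis. Origin on the table on the ring's vertical axis; its own -x is the front, along the housing towards the lever; z up. A black tick on the shoulder every 30 degrees, the front one red
- ring: the adjustment ring on top: black, ribbed, 60 mm across, 38 mm tall, turning about the vertical axis, from 106 to 144 mm above the table. Origin on the axis at its underside. A brass pointer marks its own -x direction. It does not rise or sink; nothing stands beside it above the shoulder. Clockwise from above closes the burrs
- ring_grip (a point): on the ring's axis, 24 mm above its underside (130 mm above the table): the middle of a good grasp across the ring from above. Clicks are 30 degrees apart: a spring pawl (up to about 0.25 N m to pass a click) pulls the ring, when let go, into the nearest rest position (pointer at a tick), so it may spring back a little from the touch. At the start it is 65 to 145 degrees open
- ring_pointer (a point): outer part of the brass pointer on the ring's top, 28 mm from the axis, 144 mm above the table
- lower_burr: the lower burr, hidden inside the grinder, fixed; origin on the ring's axis at table level. How it was fitted differs from time to time: the burrs touch when the ring's x axis points the same way as this body's x axis; the ring then meets a hard stop that is felt in the hand. Seen from above the ring lies anticlockwise of that by 60 degrees when it is two clicks open
- lock_tip (a point): centre of the red ball (26 mm across) at the end of the lock lever, 80 mm from the lever's pivot; the pivot is level, across the grinder, 125 mm in front of the ring's axis and 52 mm above the table; the stem is 10 mm thick. Ball centre about 122 mm above the table at either end of the swing, 132 mm at mid-swing
- lock (a joint): lock lever: 0 = leaning fully to the front (unlocked), 1.0 rad = leaning fully towards the ring (locked, at its stop). It stays where it is left; about 1 N at the ball moves it
- tin_mid (a point): bystander: round green cocoa tin with a gold lid, 68 mm across, 91 mm tall, loose; point at its middle, 42 mm up
- gift_mid (a point): bystander: small wrapped purple box 64x64x56 mm, loose; point at its middle
- stamp_mid (a point): bystander: wooden hand stamp 30x50x68 mm, loose, upright; point on its axis 20 mm up
- mallet_mid (a point): bystander: wooden mallet 189 mm long lying down, loose; point near its middle, 12 mm up

How it is judged:
By the outcome, as a careful person would: the job done as asked, in the order asked, and still so for the second after the job is handed in, with the robot touching nothing.
It also fails if it takes over 72 s, if anything falls off the work surface, if the arm or the gripper's body presses on something with over 40 N, if the wrist force passes 120 N, or if a joint passes its speed limit or range.

## Robot

A 7-joint arm with a two-finger parallel gripper is mounted at the origin on a cart in front of the work surface, level with it; the furniture and walls round the work are solid. World frame = base frame: x ahead of the robot, y to its left, z up, the work surface at z = 0. Lengths are in m, angles in degrees, forces in N, time in s.
With the tool pointing down it reaches from about 0.425 to 0.975 m from the base axis. Payload 16.7 kg.
Tool frame: the origin (TCP) lies at the very end of the fingers, on their centre line; the grasp point (between the pads) lies 19 mm behind it (grip_depth is the distance from the TCP to the grasp point, in m); x points along the fingers, z is the direction in which the jaws open and shut, and the axes are right-handed (so a half turn about x gives the same grasp; the last joint's range is limited). The gripper opens to 85 mm and grips with 20 to 120 N. Pads are 22 mm wide; open, the fingers measure 114 mm over their backs; the gripper's body (76 mm by 85 mm) begins 54 mm behind the grasp point. The pads swing forward as they close: fully open they stand 13 mm farther back than shut.
Start: joints at [65.231, 24.414, 4.234, 92.017, -1.954, 63.644, -3.845], TCP at [0.188, -0.648, 0.231] pointing down, gripper open.
Joint ranges: [-163.25, 163.25], [-28.42, 122.38], [-70.27, 78.77], [12.13, 141.07], [-58.53, 238.53], [9.26, 117.41], [-156.51, 156.51]. Speed limits (degrees/s): [108.29, 108.29, 136.94, 136.94, 172.46, 172.46, 172.46].

## Interface

Orientations are given as [roll, pitch, yaw] about the fixed x, y, z axes, in that order (R = Rz(yaw) Ry(pitch) Rx(roll)).
In Python, from bench import * gives the robot as it stands.
- The arm moves only by the tool servo_tool, never from a script. Its argument "rows" is a list of rows, each a list of 5 numbers: the gripper command: -1 is shut, 1 is fully open, values between are in proportion, then the shift along the tool's x, y, z in m, then the turn about the tool's x in degrees. In form: [[grip, x, y, z, roll], ...]. A call has 1 to 12 rows; each row shifts and turns the commanded pose from where the row before left it, along the tool's axes as they then stand; what a row does not reach is not made up. A row lasts 1/12 s, in which the tool goes at most 41.7 mm and 7.16 degrees, less where a joint would pass 70% of its speed; a pose out of reach is approached as far as the arm can. A call is refused whole if a number of a shift passes 0.0417 or a number of a turn 7.16, either way. A call with a gripper value outside its range is refused whole. The fingers move at their own pace and stop on an object; "squeeze" is the grip in N (left out, the last holds). Time passes only in rows, so rows that do not move let the fingers close. It gives the time, the measured TCP pose, the force and the opening at its end, in the units of the state.
- read_state(): the state, without advancing time (a new reading comes with each control period).
- get_image(name): name is "scene" or "top" or "wrist"; returns (picture, depth): 400x640x3 uint8, blue, green, red; 400x640 float32, m along the optical axis (not along the pixel's ray), 0 where there is no reading.
- calibration(name): a dict with "mtx" (3x3 intrinsics, pixels), "world_from_camera" (4x4, takes a point from camera to world coordinates). Camera axes: x right, y down, z forward; pixel columns grow to the right and rows downward; lengths in m; the calibration is good to about 2 mm. A picture is of the moment at which its call begins: read the wrist's pose just before it. calibration takes no time and is no camera call; for the wrist camera it gives the pose at the moment of the call.
- close_job(): hands the job in, once; it reports no verdict.
Trained networks look in the newest picture that a camera, given by its name, has taken for a name from the list of things; names that differ only in an ending like _2 or _b are one class to them, and where a whole thing is asked for, a point or a joint stands for the part that bears it (a point fixed in the world has none). Each returns a list of dicts, best first, with "score" (0 to 1); they miss things now and then, are a little off and sometimes report something else, mostly with a low value. They report only what shows in the picture. A call takes as long as a camera call.
- boxes_of(camera, name): "location" ([column, row] in pixels, amid what is visible of it).
- spot_point(camera, name): "location" ([column, row] in pixels: a listed point, or the origin of a listed thing).
The state is a dict: "time_s": time; "qpos": joint angles; "qvel": joint speeds; "joint_torque": joint torques, N m; "eef_pos": TCP position; "eef_rot": TCP orientation; "contact_force": force on the tool from outside, world axes, zero at the start; "torque": the same for the moment, N m; "grip_width": opening from 0.0 (shut) to 1.0 (fully open).
Only numpy, scipy, OpenCV 4.12 (cv2) and the standard library are available. Lean on these libraries where they do the work, as an engineer would, in place of code of your own. Each camera call takes 0.05 s, during which the arm holds its last target.

## Working session

There is one attempt and no reset: what is moved stays moved. The work goes in short steps, Python scripts to look and compute and a tool call to move; the robot and the scene stay as the last step left them, time stands still between calls to the robot, and variables do not carry over. Pictures are saved under pics/ and viewed, and the job is handed in when it is done.

Besides the shell and the picture viewer there is one more tool, called after "Request:" by a JSON object that holds its "api" and its "payload". servo_tool: Moves the arm, as the interface text tells. Its arguments: {"type":"object","properties":{"rows":{"type":"array","items":{"type":"array","items":{"type":"number"}}},"squeeze":{"type":"number"}},"required":["rows"]}

```bash
mkdir -p pics; ls
python3 - <<'E'
from bench import *
import cv2
print(read_state())
for n in ["scene","top"]:
    p,d=get_image(n); cv2.imwrite(f"pics/{n}0.png",p)
    c=calibration(n); print(n,c)
    for t in ["grinder","ring_grip","ring_pointer","lock_tip","tin_mid","gift_mid","stamp_mid","mallet_mid"]:
        r=spot_point(n,t)[:2]
        print(t,[(x['location'],round(x['score'],2)) for x in r])
E
```

```text
pics
{'time_s': 0.0, 'qpos': array([65.23221353, 24.45100878,  4.23082086, 92.05208243, -1.95253326,
       63.64405596, -3.8463188 ]), 'qvel': array([-0.04240425,  0.04971363,  0.03748806, -0.01549229,  0.03279092,
       -0.12504948, -0.0044051 ]), 'joint_torque': array([-9.44464555e-04, -9.49831510e+01,  3.76016781e+00, -4.63515258e+01,
        1.92145281e-02,  9.98856820e-03,  2.48539919e-05]), 'eef_pos': array([ 0.18819861, -0.64780538,  0.23059575]), 'eef_rot': array([-174.99974286,   89.92498425,  111.19976329]), 'contact_force': array([-0.62331842,  0.29601364,  0.05931746]), 'torque': array([-0.03194586, -0.01898179, -0.01762973]), 'grip_width': 0.9975132020495217}
scene {'mtx': array([[449.34251348,   0.        , 308.86525963],
       [  0.        , 449.34251348, 201.9976599 ],
       [  0.        ,   0.        ,   1.        ]]), 'world_from_camera': array([[-0.83623505, -0.35618729,  0.4169431 , -0.03472391],
       [-0.54836679,  0.54012496, -0.63840339,  0.99029362],
       [ 0.0021898 , -0.76249305, -0.6469927 ,  1.03693285],
       [ 0.        ,  0.        ,  0.       
[... 447 characters left out ...]
  , 411.86361367, 199.08942664],
       [  0.        ,   0.        ,   1.        ]]), 'world_from_camera': array([[ 0.02110421, -0.997766  ,  0.0633847 ,  0.47041589],
       [-0.99970918, -0.02180028, -0.01031011,  0.09988481],
       [ 0.01166888, -0.06314868, -0.99793591,  1.48498928],
       [ 0.        ,  0.        ,  0.        ,  1.        ]])}
grinder [([335.3, 183.5], 0.9)]
ring_grip [([335.6, 181.1], 0.86), ([222.0, 225.8], 0.37)]
ring_pointer [([342.8, 177.8], 0.84), ([441.1, 221.0], 0.7)]
lock_tip [([323.7, 224.0], 0.61)]
tin_mid [([252.3, 226.1], 0.82)]
gift_mid [([222.0, 227.0], 0.66), ([192.7, 222.8], 0.64)]
stamp_mid [([195.0, 221.1], 0.64)]
mallet_mid [([443.9, 220.3], 0.93)]
```

Run:
```python
import cv2
a=cv2.imread("pics/top0.png"); b=a[130:260,160:480]; cv2.imwrite("pics/top0c.png",cv2.resize(b,(800,325),interpolation=cv2.INTER_CUBIC))
b=a[140:250,280:390]; cv2.imwrite("pics/top0d.png",cv2.resize(b,(600,600),interpolation=cv2.INTER_CUBIC))
```

```text
(no output)
```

View pics/scene0.png

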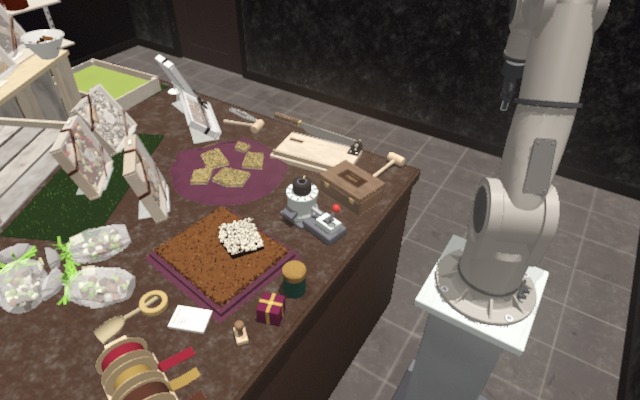

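View pics/top0.png

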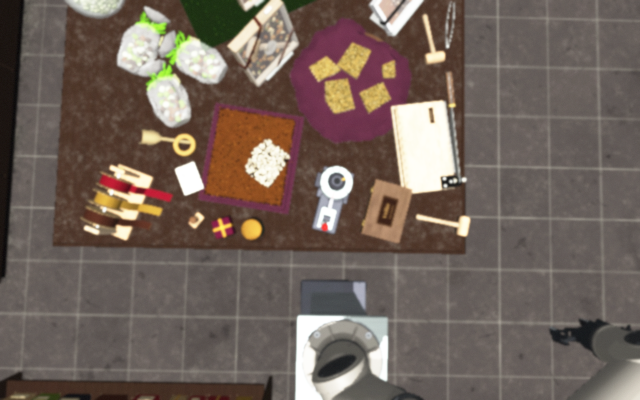

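```bash
cat > h.py <<'E'
from bench import *
import numpy as np, cv2
from scipy.spatial.transform import Rotation as R
def px2w(cam,uv,z):
    c=calibration(cam);T=c['world_from_camera'];K=c['mtx']
    r=T[:3,:3]@np.linalg.solve(K,[uv[0],uv[1],1.]);o=T[:3,3]
    return o+r*(z-o[2])/r[2]
def w2px(cam,p):
    c=calibration(cam);T=np.linalg.inv(c['world_from_camera']);K=c['mtx']
    q=K@(T[:3,:3]@np.array(p)+T[:3,3]);return q[:2]/q[2]
E
python3 - <<'E'
from h import *
print(px2w('top',[335.6,181.1],.130),px2w('top',[335.3,183.5],0),px2w('top',[342.8,177.8],.144),px2w('top',[323.7,224],.122))
print(px2w('scene',[300.2,183.7],.130),px2w('scene',[303.3,214.8],0),px2w('scene',[303,174.8],.144),px2w('scene',[335.9,208.4],.122))
E
```

```text
[0.61712883 0.03912216 0.13      ] [0.62244486 0.03421474 0.        ] [0.62699895 0.01636682 0.144     ] [0.47473154 0.07539896 0.122     ]
[0.62425138 0.03354093 0.13      ] [0.61209819 0.0347987  0.        ] [0.6331414  0.00363632 0.144     ] [0.46822078 0.06704923 0.122     ]
```

Run:
```python
from h import *
s=read_state(); M=R.from_euler('xyz',s['eef_rot'],degrees=True).as_matrix(); print(M.round(3))
T=calibration('wrist')['world_from_camera']; print((M.T@(T[:3,3]-s['eef_pos'])).round(3),(M.T@T[:3,:3]).round(3)); print(calibration('wrist')['mtx'])
d=np.array([0.60,0.036,0.34])-s['eef_pos']; print(d, M.T@d)
```

```text
[[ 0.     0.96   0.279]
 [ 0.     0.279 -0.96 ]
 [-1.     0.    -0.   ]]
[-0.142  0.078  0.   ] [[ 0.    -0.308  0.952]
 [ 0.001 -0.952 -0.308]
 [ 1.     0.001 -0.   ]]
[[303.23940011   0.         315.9068775 ]
 [  0.         303.23940011 198.44078699]
 [  0.           0.           1.        ]]
[0.41167366 0.68414558 0.10868268] [-0.1086412   0.58619129 -0.54214313]
```

View pics/top0d.png

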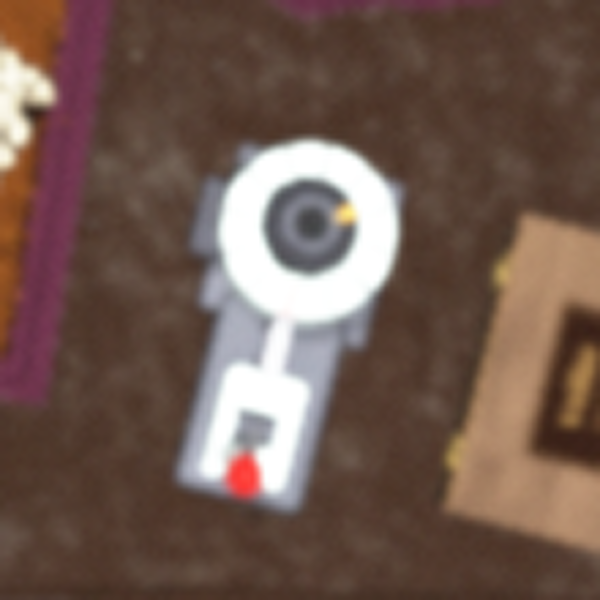

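Request:
{"api": "servo_tool", "payload": {"rows": [[1,-0.02,0,0,0],[1,-0.02,0.01,-0.01,0],[1,-0.02,0.018,-0.016,0],[1,-0.02,0.018,-0.016,0],[1,-0.015,0.018,-0.016,0],[1,-0.015,0.018,-0.016,0],[1,0,0.018,-0.016,0],[1,0,0.018,-0.016,0],[1,0,0.018,-0.016,0],[1,0,0.018,-0.016,0],[1,0,0.018,-0.016,0],[1,0,0.018,-0.016,0]]}}

```text
time_s: 1.9
eef_pos: [0.3238, -0.4308, 0.3415]
eef_rot: [20.6, 90.0, -53.2]
contact_force: [-0.7, 0.1, -0.6]
grip_width: 0.998
```

Request:
{"api": "servo_tool", "payload": {"rows": [[1,0,0.018,-0.017,0],[1,0,0.018,-0.017,0],[1,0,0.018,-0.017,0],[1,0,0.018,-0.017,0],[1,0,0.018,-0.017,0],[1,0,0.018,-0.017,0],[1,0,0.018,-0.017,0],[1,0,0.018,-0.017,0],[1,0,0.018,-0.017,0],[1,0,0.018,-0.017,0],[1,0,0.018,-0.017,0],[1,0,0.018,-0.017,0]]}}

```text
time_s: 2.9
eef_pos: [0.4743, -0.1746, 0.3415]
eef_rot: [49.8, 90.0, -24.0]
contact_force: [0.4, 0.4, -0.8]
grip_width: 1.002
```

Run:
```python
from h import *
s=read_state(); M=R.from_euler('xyz',s['eef_rot'],degrees=True).as_matrix()
print(s['time_s'],s['eef_pos'],s['qpos'],s['qvel'].round(1))
print(M.round(3)); print(M.T@(np.array([0.62,0.036,0.3])-s['eef_pos']))
```

```text
2.9 [ 0.47426783 -0.17464014  0.34153631] [ 30.15323008   4.38675949 -18.22275243 104.1292116    1.44849993
  71.6873615  -62.28240049] [-19.7   5.9 -14.9  -5.9   3.    0.6 -35.2]
[[ 0.     0.96   0.279]
 [-0.     0.279 -0.96 ]
 [-1.     0.     0.   ]]
[ 0.04155436  0.19867762 -0.16165655]
```

Request:
{"api": "servo_tool", "payload": {"rows": [[1,0,0.0166,-0.0135,0],[1,0,0.0166,-0.0135,0],[1,0,0.0166,-0.0135,0],[1,0,0.0166,-0.0135,0],[1,0,0.0166,-0.0135,0],[1,0,0.0166,-0.0135,0],[1,0,0.0166,-0.0135,0],[1,0,0.0166,-0.0135,0],[1,0,0.0166,-0.0135,0],[1,0,0.0166,-0.0135,0],[1,0,0.0166,-0.0135,0],[1,0,0.0166,-0.0135,0]]}}

```text
time_s: 3.9
eef_pos: [0.6205, 0.0362, 0.3414]
eef_rot: [59.6, 90.0, -14.2]
contact_force: [0.2, -1.6, -0.3]
grip_width: 0.996
```

Request:
{"api": "servo_tool", "payload": {"rows": [[1,0,0,0,-7],[1,0,0,0,-7],[1,0,0,0,-7],[1,0,0,0,-7],[1,0,0,0,-7],[1,0,0,0,-7],[1,0,0,0,-7],[1,0,0,0,-7],[1,0,0,0,-7],[1,0,0,0,-7],[1,0,0,0,-7],[1,0,0,0,-7]]}}

```text
time_s: 4.9
eef_pos: [0.62, 0.0353, 0.3414]
eef_rot: [-38.6, 90.0, -28.1]
contact_force: [0.6, 0.4, -0.2]
grip_width: 1.001
```

Request:
{"api": "servo_tool", "payload": {"rows": [[1,0,0,0,-7],[1,0,0,0,-7],[1,0,0,0,-7],[1,0,0,0,-7],[1,0,0,0,-7],[1,0,0,0,-7],[1,0,0,0,-7],[1,0,0,0,-7],[1,0,0,0,-7],[1,0,0,0,-7],[1,0,0,0,-7],[1,0,0,0,0]]}}

```text
time_s: 5.9
eef_pos: [0.62, 0.0352, 0.3412]
eef_rot: [48.0, 90.0, 135.5]
contact_force: [-0.7, -0.0, 0.9]
grip_width: 1.002
```

```bash
cat >> h.py <<'E'
def look(tag):
    s=read_state(); M=R.from_euler('xyz',s['eef_rot'],degrees=True).as_matrix()
    p,d=get_image('wrist'); cv2.imwrite(f'pics/{tag}.png',p)
    print(s['time_s'],s['eef_pos'].round(4),'q',s['qpos'].round(1)); print(M.round(3))
    return s,M,p,d
E
python3 - <<'E'
from h import *
s,M,p,d=look('w1')
for t,z in [("ring_grip",.13),("ring_pointer",.144),("lock_tip",.122),("grinder",0)]:
    for x in spot_point('wrist',t)[:2]: print(t,x, px2w('wrist',x['location'],z).round(4))
E
```

```text
5.9 [0.62   0.0352 0.3412] q [ 31.4  23.  -54.6  88.8  19.   78.1  62.5]
[[-0.    -0.999  0.043]
 [ 0.     0.043  0.999]
 [-1.     0.     0.   ]]
ring_grip {'location': [317.6, 170.1], 'score': 0.75} [0.6196 0.0369 0.13  ]
ring_pointer {'location': [341.9, 25.9], 'score': 0.71} [0.4717 0.0687 0.144 ]
ring_pointer {'location': [290.8, 178.2], 'score': 0.64} [0.6244 0.0057 0.144 ]
lock_tip {'location': [343.7, 24.0], 'score': 0.94} [0.4655 0.0725 0.122 ]
grinder {'location': [314.7, 154.1], 'score': 0.71} [0.6224 0.033  0.    ]
```

View pics/w1.png

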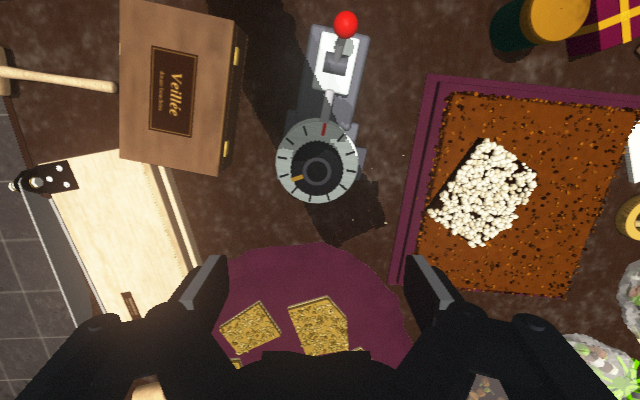

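Run:
```python
import cv2
a=cv2.imread("pics/w1.png"); b=a[105:225,260:380]; cv2.imwrite("pics/w1c.png",cv2.resize(b,(600,600),interpolation=cv2.INTER_CUBIC))
```

```text
(no output)
```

View pics/w1c.png

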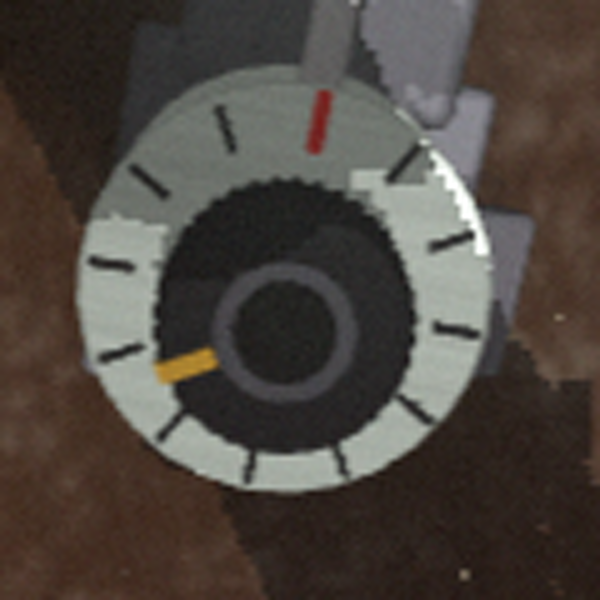

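Run:
```python
from h import *
f=lambda p,z:px2w('wrist',[p[0]/5+260-.4,p[1]/5+105-.4],z)[:2]
P=np.array([f(p,.104) for p in [(319,122),(407,163),(452,241),(457,331),(415,409),(342,462),(251,467),(172,422),(122,353),(111,264),(149,181),(226,130)]])
c=P.mean(0);print(c,np.hypot(*(P-c).T).round(4),np.degrees(np.arctan2(*(P-c).T[::-1])).round(1))
ct=f((285,332),.144);print(ct)
for p in [(160,372),(215,357),(188,365)]:
  for cc in (c,ct):
    v=f(p,.144)-cc;print(v,np.degrees(np.arctan2(v[1],v[0])))
l=px2w('wrist',[345.5,24],.122)[:2]-c;print(l,np.hypot(*l),np.degrees(np.arctan2(l[1],l[0])))
```

```text
[0.61789961 0.03606357] [0.0446 0.0454 0.0443 0.0447 0.0446 0.0461 0.0458 0.044  0.0443 0.0448
 0.0449 0.0444] [ 166.4  135.5  106.3   76.2   46.3   16.   -14.2  -45.1  -74.3 -104.3
 -134.1 -163.8]
[0.61750707 0.03592441]
[ 0.00753323 -0.02941778] -75.63648926151059
[ 0.00792577 -0.02927861] -74.85296351827634
[ 0.00464187 -0.01651501] -74.30092945381922
[ 0.00503441 -0.01637585] -72.911073238184
[ 0.00620937 -0.02284963] -74.79704369394884
[ 0.00660191 -0.02271047] -73.79091352395686
[-0.15229805  0.03822166] 0.15702098597180603 165.9116654724491
```

Request:
{"api": "servo_tool", "payload": {"rows": [[1,0.01,0.002,0.001,0],[1,0.02,0,0,0],[1,0.02,0,0,0],[1,0.02,0,0,0],[1,0.02,0,0,0],[1,0.02,0,0,0],[1,0.02,0,0,0],[1,0.02,0,0,0],[1,0.02,0,0,0],[1,0.015,0,0,0],[1,0.01,0,0,0],[1,0,0,0,0]]}}

```text
time_s: 7.15
eef_pos: [0.6169, 0.0364, 0.1442]
eef_rot: [91.2, 89.8, 178.4]
contact_force: [0.4, 0.4, -0.8]
grip_width: 0.999
```

Request:
{"api": "servo_tool", "payload": {"rows": [[1,0.01,0,0,0],[1,0.01,0,0,0],[1,0.01,0,0,0],[1,0.006,0,0,0],[1,0.002,0,0,0],[1,0,0,0,0]]}}

```text
time_s: 7.65
eef_pos: [0.6178, 0.0365, 0.1078]
eef_rot: [83.4, 90.0, 170.6]
contact_force: [0.3, 0.5, -1.1]
grip_width: 1.002
```

Run:
```python
from h import *
s,M,p,d=look('w2')
```

```text
7.65 [0.6178 0.0365 0.1078] q [ 26.1  34.9 -47.9 103.2  30.8  56.   52.6]
[[-0.001 -0.999  0.049]
 [ 0.     0.049  0.999]
 [-1.     0.001  0.   ]]
```

View pics/w2.png

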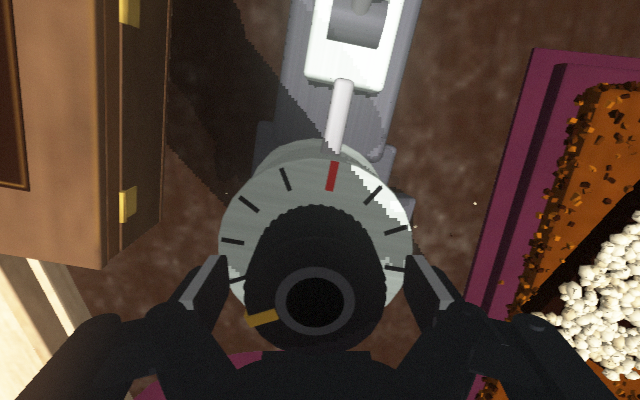

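Request:
{"api": "servo_tool", "payload": {"rows": [[-1,0,0,0,0],[-1,0,0,0,0],[-1,0,0,0,0],[-1,0,0,0,0],[-1,0,0,0,0],[-1,0,0,0,0],[-1,0,0,0,0],[-1,0,0,0,0]], "squeeze": 60}}

```text
time_s: 8.37
eef_pos: [0.6183, 0.036, 0.1092]
eef_rot: [-137.8, 89.9, -50.6]
contact_force: [-3.7, -2.9, 9.1]
grip_width: 0.69
```

```bash
cat >> h.py <<'E'
def st():
    s=read_state(); M=R.from_euler('xyz',s['eef_rot'],degrees=True).as_matrix()
    print('t',round(s['time_s'],2),'pos',s['eef_pos'].round(4),'yaw',round(float(np.degrees(np.arctan2(M[1,2],M[0,2]))),2),'j7',s['qpos'][6].round(1),'F',s['contact_force'].round(1),'T',s['torque'].round(3),'g',round(s['grip_width'],3)); return s,M
E
python3 - <<'E'
from h import *
s,M=st(); p,d=get_image('wrist'); cv2.imwrite('pics/w3.png',p)
E
```

```text
t 8.37 pos [0.6183 0.036  0.1092] yaw 87.17 j7 52.6 F [-3.7 -2.9  9.1] T [-0.575  0.7    0.011] g 0.69
```

View pics/w3.png

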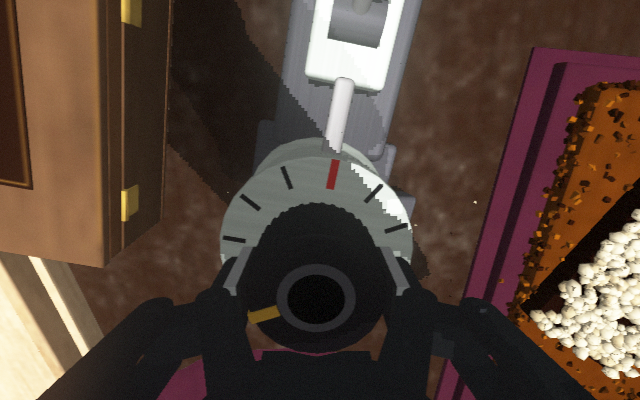

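Request:
{"api": "servo_tool", "payload": {"rows": [[-1,-0.001,0,0,1],[-1,0,0,0,4],[-1,0,0,0,5],[-1,0,0,0,5],[-1,0,0,0,5],[-1,0,0,0,5],[-1,0,0,0,5],[-1,0,0,0,5],[-1,0,0,0,5],[-1,0,0,0,5],[-1,0,0,0,5],[-1,0,0,0,5]]}}

```text
time_s: 9.42
eef_pos: [0.6181, 0.0359, 0.1094]
eef_rot: [-89.7, 90.0, -57.8]
contact_force: [1.5, -3.8, -3.4]
grip_width: 0.689
```

Run:
```python
from h import *
s,M=st(); p,d=get_image('wrist'); cv2.imwrite('pics/w4.png',p)
```

```text
t 9.42 pos [0.6181 0.0359 0.1094] yaw 31.89 j7 4.1 F [ 1.5 -3.8 -3.4] T [-0.652 -0.216 -0.04 ] g 0.689
```

View pics/w4.png

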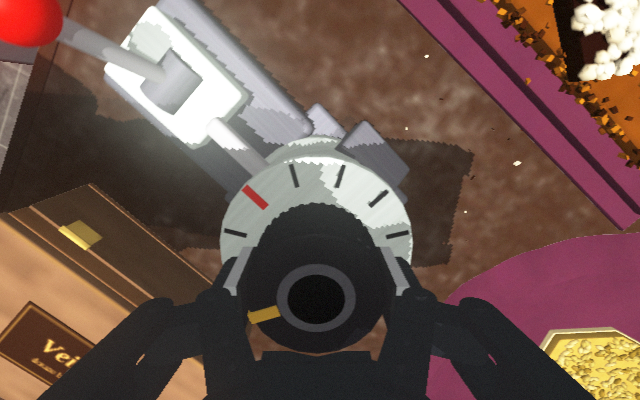

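Request:
{"api": "servo_tool", "payload": {"rows": [[-1,0,0,0,3],[-1,0,0,0,3],[-1,0,0,0,3],[-1,0,0,0,3],[-1,0,0,0,0]]}}

```text
time_s: 9.88
eef_pos: [0.6181, 0.0359, 0.1094]
eef_rot: [-93.1, 90.0, -73.0]
contact_force: [1.4, -4.7, -0.1]
grip_width: 0.687
```

```bash
python3 -c "
from h import *
st()"
```

```text
t 9.88 pos [0.6181 0.0359 0.1094] yaw 20.12 j7 -6.3 F [ 1.4 -4.7 -0.1] T [-0.822 -0.227  0.142] g 0.687
```

Request:
{"api": "servo_tool", "payload": {"rows": [[-1,0,0,0,3],[-1,0,0,0,3],[-1,0,0,0,3],[-1,0,0,0,3],[-1,0,0,0,0]]}}

```text
time_s: 10.3
eef_pos: [0.6181, 0.0359, 0.1094]
eef_rot: [-93.6, 90.0, -85.5]
contact_force: [1.8, -5.5, -5.0]
grip_width: 0.683
```

```bash
python3 -c "
from h import *
st()"
```

```text
t 10.3 pos [0.6181 0.0359 0.1094] yaw 8.15 j7 -16.8 F [ 1.8 -5.5 -5. ] T [-1.098 -0.233 -0.074] g 0.683
```

Request:
{"api": "servo_tool", "payload": {"rows": [[-1,0,0,0,3],[-1,0,0,0,3],[-1,0,0,0,3],[-1,0,0,0,0]]}}

```text
time_s: 10.63
eef_pos: [0.618, 0.0359, 0.1094]
eef_rot: [-89.4, 90.0, -90.3]
contact_force: [2.0, -5.5, -5.0]
grip_width: 0.689
```

Run:
```python
from h import *
s,M=st(); p,d=get_image('wrist'); cv2.imwrite('pics/w5.png',p)
```

```text
t 10.63 pos [0.618  0.0359 0.1094] yaw -0.86 j7 -24.7 F [ 2.  -5.5 -5. ] T [-1.16  -0.23  -0.239] g 0.689
```

View pics/w5.png

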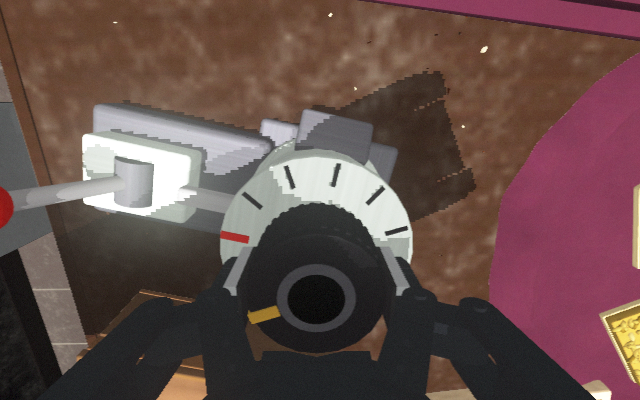

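Request:
{"api": "servo_tool", "payload": {"rows": [[-1,0,0,0,3],[-1,0,0,0,3],[-1,0,0,0,0]]}}

```text
time_s: 10.93
eef_pos: [0.6181, 0.0359, 0.1094]
eef_rot: [-74.4, 90.0, -81.2]
contact_force: [1.7, -5.3, -3.8]
grip_width: 0.687
```

```bash
python3 -c "
from h import *
st()"
```

```text
t 10.93 pos [0.6181 0.0359 0.1094] yaw -6.83 j7 -30.0 F [ 1.7 -5.3 -3.8] T [-1.155 -0.208  0.145] g 0.687
```

Request:
{"api": "servo_tool", "payload": {"rows": [[-1,0,0,0,3],[-1,0,0,0,3],[-1,0,0,0,0]]}}

```text
time_s: 11.18
eef_pos: [0.618, 0.0359, 0.1094]
eef_rot: [-75.0, 90.0, -87.8]
contact_force: [0.1, -5.7, -0.1]
grip_width: 0.687
```

```bash
python3 -c "
from h import *
st()"
```

```text
t 11.18 pos [0.618  0.0359 0.1094] yaw -12.84 j7 -35.3 F [ 0.1 -5.7 -0.1] T [-1.141 -0.149  0.037] g 0.687
```

Request:
{"api": "servo_tool", "payload": {"rows": [[-1,0,0,0,3],[-1,0,0,0,3],[-1,0,0,0,0]]}}

```text
time_s: 11.43
eef_pos: [0.618, 0.0359, 0.1094]
eef_rot: [-80.3, 90.0, -99.1]
contact_force: [1.7, -4.8, -0.5]
grip_width: 0.685
```

```bash
python3 -c "
from h import *
st()"
```

```text
t 11.43 pos [0.618  0.0359 0.1094] yaw -18.84 j7 -40.6 F [ 1.7 -4.8 -0.5] T [-1.147 -0.246 -0.059] g 0.685
```

Request:
{"api": "servo_tool", "payload": {"rows": [[-1,0,0,0,3],[-1,0,0,0,3],[-1,0,0,0,0]]}}

```text
time_s: 11.68
eef_pos: [0.618, 0.0359, 0.1094]
eef_rot: [-74.4, 90.0, -99.2]
contact_force: [2.2, -5.4, -3.5]
grip_width: 0.69
```

```bash
python3 -c "
from h import *
st()"
```

```text
t 11.68 pos [0.618  0.0359 0.1094] yaw -24.85 j7 -45.9 F [ 2.2 -5.4 -3.5] T [-1.137 -0.21  -0.164] g 0.69
```

Request:
{"api": "servo_tool", "payload": {"rows": [[-1,0,0,0,3],[-1,0,0,0,3],[-1,0,0,0,0]]}}

```text
time_s: 11.93
eef_pos: [0.618, 0.0359, 0.1093]
eef_rot: [-74.0, 90.0, -104.9]
contact_force: [0.2, -5.7, -0.3]
grip_width: 0.687
```

```bash
python3 -c "
from h import *
st(); p,d=get_image('wrist'); cv2.imwrite('pics/w6.png',p)"
```

```text
t 11.93 pos [0.618  0.0359 0.1093] yaw -30.85 j7 -51.2 F [ 0.2 -5.7 -0.3] T [-1.344 -0.071 -0.169] g 0.687
```

View pics/w6.png

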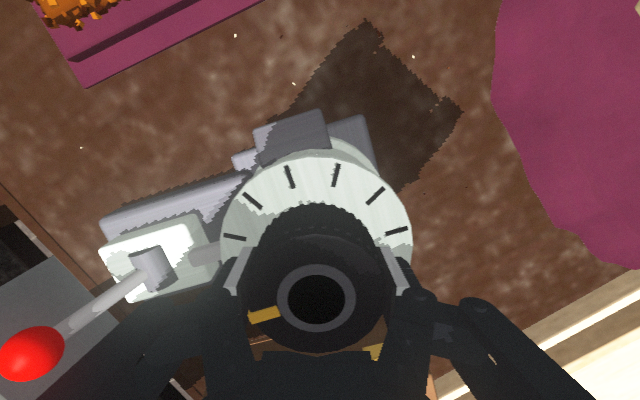

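Request:
{"api": "servo_tool", "payload": {"rows": [[-1,0,0,0,3],[-1,0,0,0,3],[-1,0,0,0,0]]}}

```text
time_s: 12.23
eef_pos: [0.618, 0.0359, 0.1094]
eef_rot: [-60.2, 90.0, -97.0]
contact_force: [-0.2, -5.9, -2.0]
grip_width: 0.685
```

```bash
python3 -c "
from h import *
st()"
```

```text
t 12.23 pos [0.618  0.0359 0.1094] yaw -36.83 j7 -56.5 F [-0.2 -5.9 -2. ] T [-1.182 -0.102  0.044] g 0.685
```

Request:
{"api": "servo_tool", "payload": {"rows": [[-1,0,0,0,3],[-1,0,0,0,3],[-1,0,0,0,0]]}}

```text
time_s: 12.48
eef_pos: [0.618, 0.0359, 0.1094]
eef_rot: [-60.1, 90.0, -102.9]
contact_force: [1.4, -5.4, -0.6]
grip_width: 0.687
```

```bash
python3 -c "
from h import *
st(); p,d=get_image('wrist'); cv2.imwrite('pics/w7.png',p)"
```

```text
t 12.48 pos [0.618  0.0359 0.1094] yaw -42.83 j7 -61.8 F [ 1.4 -5.4 -0.6] T [-1.191 -0.037  0.209] g 0.687
```

Request:
{"api": "servo_tool", "payload": {"rows": [[-1,0,0,0,2],[-1,0,0,0,2],[-1,0,0,0,0]]}}

```text
time_s: 12.78
eef_pos: [0.6179, 0.036, 0.1094]
eef_rot: [-62.5, 90.0, -109.2]
contact_force: [-0.8, -6.7, 0.9]
grip_width: 0.687
```

```bash
python3 -c "
from h import *
st()"
```

```text
t 12.78 pos [0.6179 0.036  0.1094] yaw -46.76 j7 -65.2 F [-0.8 -6.7  0.9] T [-1.331 -0.007  0.033] g 0.687
```

Request:
{"api": "servo_tool", "payload": {"rows": [[-1,0,0,0,2],[-1,0,0,0,2],[-1,0,0,0,0]]}}

```text
time_s: 13.03
eef_pos: [0.618, 0.036, 0.1094]
eef_rot: [-54.3, 90.0, -105.0]
contact_force: [-0.1, -6.3, -1.3]
grip_width: 0.683
```

```bash
python3 -c "
from h import *
st(); p,d=get_image('wrist'); cv2.imwrite('pics/w8.png',p)"
```

```text
t 13.03 pos [0.618  0.036  0.1094] yaw -50.76 j7 -68.8 F [-0.1 -6.3 -1.3] T [-1.222  0.026 -0.081] g 0.683
```

View pics/w8.png

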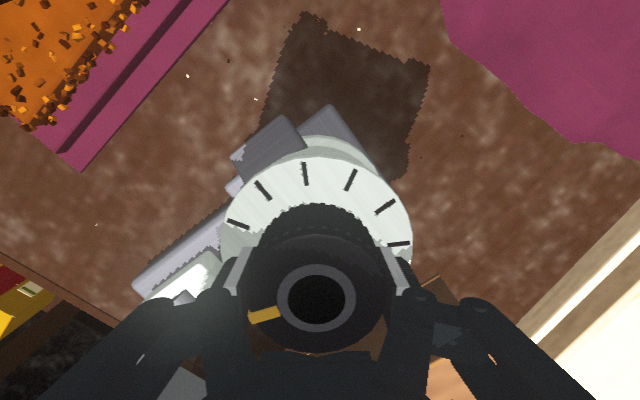

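Request:
{"api": "servo_tool", "payload": {"rows": [[-1,0,0,0,1.5],[-1,0,0,0,1.5],[-1,0,0,0,0]]}}

```text
time_s: 13.33
eef_pos: [0.6179, 0.036, 0.1093]
eef_rot: [-56.6, 90.0, -110.3]
contact_force: [-0.7, -6.2, 0.2]
grip_width: 0.687
```

```bash
python3 -c "
from h import *
st()"
```

```text
t 13.33 pos [0.6179 0.036  0.1093] yaw -53.72 j7 -71.4 F [-0.7 -6.2  0.2] T [-1.152  0.084  0.14 ] g 0.687
```

Request:
{"api": "servo_tool", "payload": {"rows": [[-1,0,0,0,1.5],[-1,0,0,0,1.5],[-1,0,0,0,0]]}}

```text
time_s: 13.58
eef_pos: [0.6179, 0.036, 0.1094]
eef_rot: [-43.5, 90.0, -100.2]
contact_force: [0.9, -6.0, -2.0]
grip_width: 0.684
```

```bash
python3 -c "
from h import *
st(); p,d=get_image('wrist'); cv2.imwrite('pics/w9.png',p)"
```

```text
t 13.58 pos [0.6179 0.036  0.1094] yaw -56.67 j7 -74.0 F [ 0.9 -6.  -2. ] T [-0.939 -0.2    0.773] g 0.684
```

View pics/w9.png

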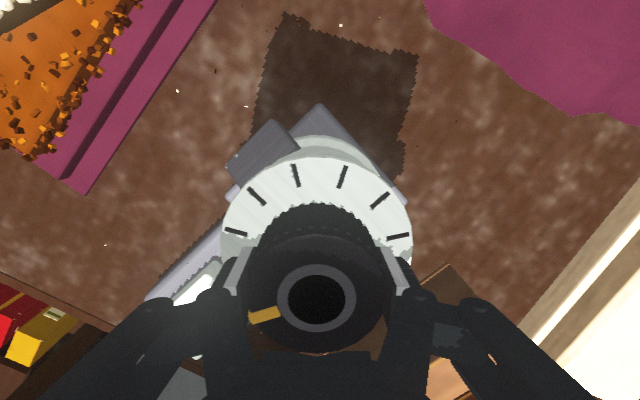

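Request:
{"api": "servo_tool", "payload": {"rows": [[-1,0,0,0,1],[-1,0,0,0,0],[-1,0,0,0,0]]}}

```text
time_s: 13.88
eef_pos: [0.6179, 0.036, 0.1093]
eef_rot: [-40.0, 90.0, -97.5]
contact_force: [-0.5, -6.2, 1.0]
grip_width: 0.689
```

```bash
python3 -c "
from h import *
st()"
```

```text
t 13.88 pos [0.6179 0.036  0.1093] yaw -57.57 j7 -74.8 F [-0.5 -6.2  1. ] T [-0.921 -0.033  0.973] g 0.689
```

Request:
{"api": "servo_tool", "payload": {"rows": [[-1,0,0,0,-5],[-1,0,0,0,-5],[-1,0,0,0,-5],[-1,0,0,0,-5],[-1,0,0,0,-5],[-1,0,0,0,-5],[-1,0,0,0,-5],[-1,0,0,0,-5],[-1,0,0,0,-5],[-1,0,0,0,-5],[-1,0,0,0,-5],[-1,0,0,0,-2]]}}

```text
time_s: 14.88
eef_pos: [0.6181, 0.0358, 0.1094]
eef_rot: [-102.1, 90.0, -102.5]
contact_force: [1.0, -3.5, -2.2]
grip_width: 0.686
```

Request:
{"api": "servo_tool", "payload": {"rows": [[-1,0,0,0,0],[-1,0,0,0,0]]}}

```text
time_s: 15.05
eef_pos: [0.618, 0.0359, 0.1093]
eef_rot: [-111.7, 90.0, -112.5]
contact_force: [1.2, -5.1, -2.1]
grip_width: 0.686
```

```bash
python3 -c "
from h import *
st(); p,d=get_image('wrist'); cv2.imwrite('pics/w10.png',p)"
```

```text
t 15.05 pos [0.618  0.0359 0.1093] yaw -0.77 j7 -24.6 F [ 1.2 -5.1 -2.1] T [-1.185 -0.189 -0.242] g 0.686
```

View pics/w10.png

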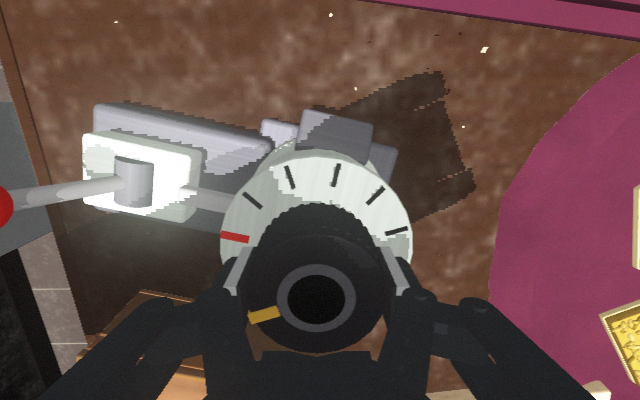

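Request:
{"api": "servo_tool", "payload": {"rows": [[0.6,0,0,0,0],[1,0,0,0,0],[1,0,0,0,0],[1,0,0,0,0],[1,0,0,0,0],[1,-0.01,0,0,0],[1,-0.02,0,0,0],[1,-0.02,0,0,0],[1,-0.02,0,0,0],[1,-0.02,0,0,0],[1,-0.02,0,0,0],[1,-0.02,0,0,0]]}}

```text
time_s: 16.1
eef_pos: [0.6179, 0.0367, 0.2413]
eef_rot: [19.5, 90.0, 18.7]
contact_force: [1.2, -0.3, -0.1]
grip_width: 0.996
```

Request:
{"api": "servo_tool", "payload": {"rows": [[1,-0.02,0,0,-6],[1,-0.02,0,0,-6],[1,-0.02,0,0,-6],[1,0,0,0,-6],[1,0,0,0,-6],[1,0,0,0,-6],[1,0,0,0,-6],[1,0,0,0,-6],[1,0,0,0,-6],[1,0,0,0,-6],[1,0,0,0,-6],[1,0,0,0,-6]]}}

```text
time_s: 17.1
eef_pos: [0.6179, 0.0367, 0.3002]
eef_rot: [-71.7, 90.0, -0.2]
contact_force: [0.2, -0.3, -0.1]
grip_width: 1.005
```

Request:
{"api": "servo_tool", "payload": {"rows": [[1,0,0,0,0],[1,0,0,0,0]]}}

```text
time_s: 17.27
eef_pos: [0.618, 0.0365, 0.2999]
eef_rot: [-45.7, 90.0, 25.3]
contact_force: [0.3, 0.1, 0.8]
grip_width: 0.999
```

```bash
python3 -c "
from h import *
s,M=st(); p,d=get_image('wrist'); cv2.imwrite('pics/w11.png',p)
print(w2px('wrist',[.618,.036,.144]))
for t,z in [('ring_grip',.13),('ring_pointer',.144),('lock_tip',.122)]:
    for x in spot_point('wrist',t)[:2]: print(t,x, px2w('wrist',x['location'],z).round(4))
c=w2px('wrist',[.618,.036,.12]).astype(int); b=p[max(c[1]-60,0):c[1]+60,c[0]-60:c[0]+60]; print(c); cv2.imwrite('pics/w11c.png',cv2.resize(b,None,fx=5,fy=5,interpolation=cv2.INTER_CUBIC))"
```

```text
t 17.27 pos [0.618  0.0365 0.2999] yaw 71.02 j7 48.5 F [0.3 0.1 0.8] T [ 0.036 -0.023  0.062] g 0.999
[315.93886311 182.49300876]
ring_grip {'location': [314.9, 182.5], 'score': 0.82} [0.6212 0.0338 0.13  ]
ring_pointer {'location': [295.6, 155.7], 'score': 0.81} [0.5856 0.0259 0.144 ]
lock_tip {'location': [298.0, 15.1], 'score': 0.58} [0.4663 0.0704 0.122 ]
lock_tip {'location': [315.0, 157.4], 'score': 0.38} [0.5971 0.0422 0.122 ]
[315 176]
```

View pics/w11.png

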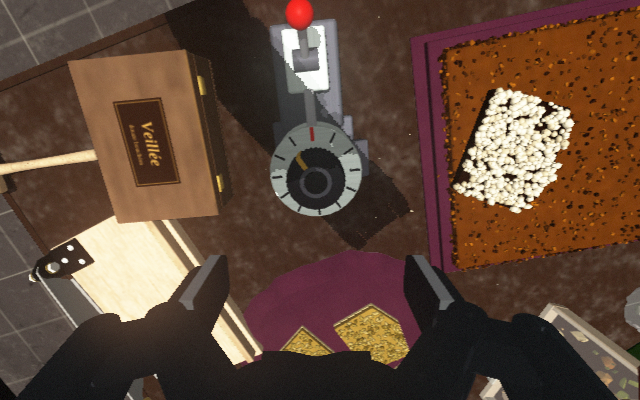

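View pics/w11c.png

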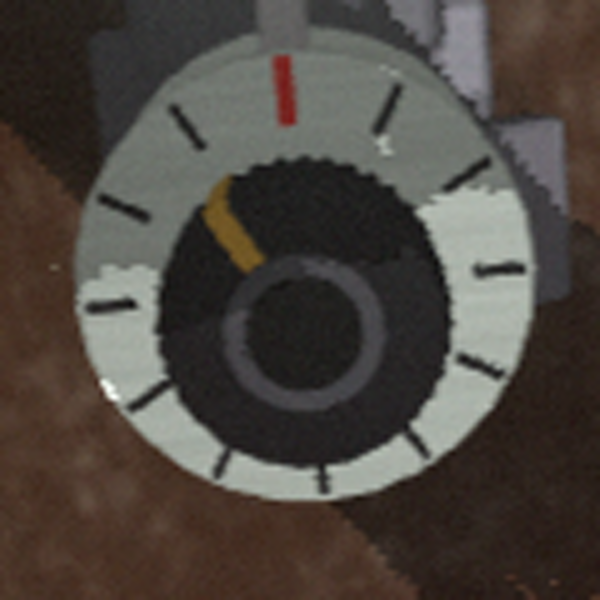

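Request:
{"api": "servo_tool", "payload": {"rows": [[0.4,0,0,0,-5],[0.4,0,0.016,0,0],[0.4,0,0.016,0,0],[0.4,0,0.016,0,0],[0.4,0,0.016,0,0],[0.4,0,0.016,0,0],[0.4,0,0.016,0,0],[0.4,0,0.016,0,0],[0.4,0,0.016,0,0],[0.4,0,0.016,0,0],[0.4,0,0.013,0,0],[0.4,0,0,0,0]]}}

```text
time_s: 18.47
eef_pos: [0.4637, 0.0747, 0.2997]
eef_rot: [-149.8, 89.9, -73.6]
contact_force: [1.1, 0.6, 0.5]
grip_width: 0.695
```

Request:
{"api": "servo_tool", "payload": {"rows": [[0.4,0.02,0,0,0],[0.4,0.02,0,0,0],[0.4,0.02,0,0,0],[0.4,0.02,0,0,0],[0.4,0.02,0,0,0],[0.4,0,0,0,0],[0.4,0,0,0,0]]}}

```text
time_s: 19.05
eef_pos: [0.4654, 0.0741, 0.1992]
eef_rot: [84.4, 89.9, 160.6]
contact_force: [0.5, 0.1, 0.5]
grip_width: 0.696
```

```bash
python3 -c "
from h import *
f=lambda p,z,o:None
s,M=st(); p,d=get_image('wrist'); cv2.imwrite('pics/w12.png',p)
hsv=cv2.cvtColor(p,cv2.COLOR_BGR2HSV); m=((hsv[...,0]<6)|(hsv[...,0]>174))&(hsv[...,1]>180)&(hsv[...,2]>100)
n,l,stt,ce=cv2.connectedComponentsWithStats(m.astype(np.uint8)); i=1+stt[1:,4].argmax(); print(stt[i],ce[i])
b=px2w('wrist',ce[i],.122);print(b, M.T@(b-s['eef_pos']))
print(M.round(3))"
```

```text
t 19.05 pos [0.4654 0.0741 0.1992] yaw 76.19 j7 48.7 F [0.5 0.1 0.5] T [ 0.054 -0.046 -0.079] g 0.696
[298 197  33  33 810] [314.31481481 212.39506173]
[0.46884352 0.07184433 0.122     ] [ 0.0772174  -0.00399396 -0.00140019]
[[-0.002 -0.971  0.239]
 [ 0.001  0.239  0.971]
 [-1.     0.002  0.   ]]
```

View pics/w12.png

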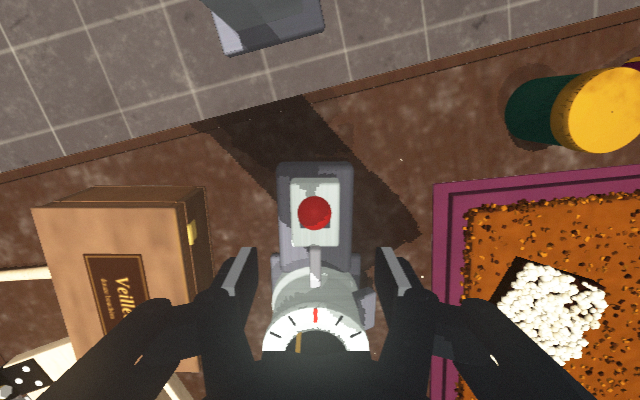

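Request:
{"api": "servo_tool", "payload": {"rows": [[0.4,0.015,-0.003,-0.001,0],[0.4,0.02,0,0,0],[0.4,0.02,0,0,0],[0.4,0.02,0,0,0],[0.4,0.015,0,0,0],[0.4,0.004,0,0,0],[0.4,0,0,0,0]], "squeeze": 25}}

```text
time_s: 19.68
eef_pos: [0.4686, 0.0724, 0.1057]
eef_rot: [28.4, 90.0, 104.6]
contact_force: [-0.4, 0.2, 0.2]
grip_width: 0.698
```

Request:
{"api": "servo_tool", "payload": {"rows": [[-1,0,0,0,0],[-1,0,0,0,0],[-1,0,0,0,0],[-1,0,0,0,0],[-1,0,0,0,0],[-1,0,0,0,0],[-1,0,0,0,0],[-1,0,0,0,0]]}}

```text
time_s: 20.35
eef_pos: [0.4685, 0.072, 0.1064]
eef_rot: [-117.7, 89.9, -41.5]
contact_force: [-4.3, -2.1, 10.4]
grip_width: 0.281
```

```bash
python3 -c "
from h import *
s,M=st(); p,d=get_image('wrist'); cv2.imwrite('pics/w13.png',p)
for a in np.arange(0,1.01,.1): print(round(a,1), (80*np.array([np.sin(a-.5)+np.sin(.5),np.cos(a-.5)-np.cos(.5)])).round(1))"
```

```text
t 20.35 pos [0.4685 0.072  0.1064] yaw 76.18 j7 40.2 F [-4.3 -2.1 10.4] T [-0.497  0.924 -0.004] g 0.281
0.0 [0. 0.]
0.1 [7.2 3.5]
0.2 [14.7  6.2]
0.3 [22.5  8.2]
0.4 [30.4  9.4]
0.5 [38.4  9.8]
0.6 [46.3  9.4]
0.7 [54.2  8.2]
0.8 [62.   6.2]
0.9 [69.5  3.5]
1.0 [76.7  0. ]
```

View pics/w13.png

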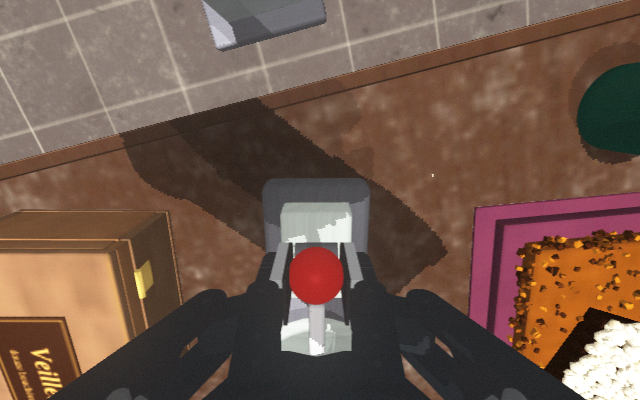

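Request:
{"api": "servo_tool", "payload": {"rows": [[-1,-0.0035,-0.007,0,0],[-1,-0.0027,-0.0075,0,0],[-1,-0.002,-0.0078,0,0],[-1,-0.0012,-0.0079,0,0],[-1,-0.0004,-0.008,0,0],[-1,0.0004,-0.008,0,0],[-1,0.0012,-0.0079,0,0],[-1,0.002,-0.0078,0,0],[-1,0.0027,-0.0075,0,0],[-1,0,0,0,0]]}}

```text
time_s: 21.23
eef_pos: [0.5371, 0.0555, 0.1083]
eef_rot: [-18.1, 90.0, 58.1]
contact_force: [0.8, -0.9, 1.7]
grip_width: 0.282
```

```bash
python3 -c "
from h import *
s,M=st(); p,d=get_image('wrist'); cv2.imwrite('pics/w14.png',p)"
```

```text
t 21.23 pos [0.5371 0.0555 0.1083] yaw 76.17 j7 42.7 F [ 0.8 -0.9  1.7] T [-0.435 -0.05   0.058] g 0.282
```

View pics/w14.png

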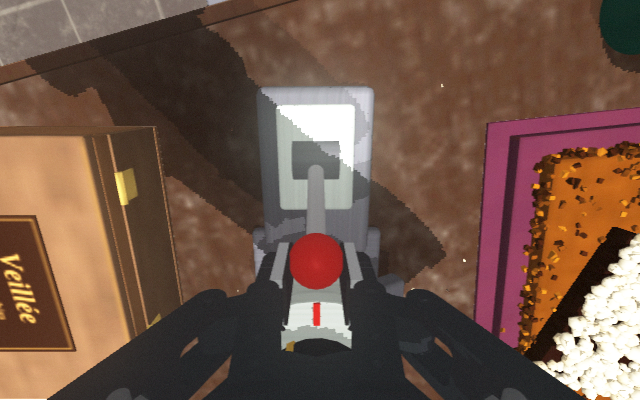

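Request:
{"api": "servo_tool", "payload": {"rows": [[-1,0.002,-0.004,0,0],[-1,0.0015,-0.004,0,0],[-1,0,0,0,0]]}}

```text
time_s: 21.53
eef_pos: [0.5435, 0.0539, 0.1051]
eef_rot: [78.1, 90.0, 154.4]
contact_force: [-0.8, 0.1, -2.0]
grip_width: 0.281
```

```bash
python3 -c "
from h import *
s,M=st()"
```

```text
t 21.53 pos [0.5435 0.0539 0.1051] yaw 76.22 j7 42.8 F [-0.8  0.1 -2. ] T [-0.06   0.127  0.195] g 0.281
```

Request:
{"api": "servo_tool", "payload": {"rows": [[-1,0,-0.003,0,0],[-1,0,-0.002,0,0],[-1,0,0,0,0]]}}

```text
time_s: 21.78
eef_pos: [0.5481, 0.0527, 0.105]
eef_rot: [76.3, 90.0, 152.5]
contact_force: [-2.8, 2.0, -5.4]
grip_width: 0.252
```

```bash
python3 -c "
from h import *
s,M=st(); p,d=get_image('wrist'); cv2.imwrite('pics/w15.png',p)"
```

```text
t 21.78 pos [0.5481 0.0527 0.105 ] yaw 76.21 j7 43.0 F [-2.8  2.  -5.4] T [0.337 0.324 0.087] g 0.252
```

View pics/w15.png

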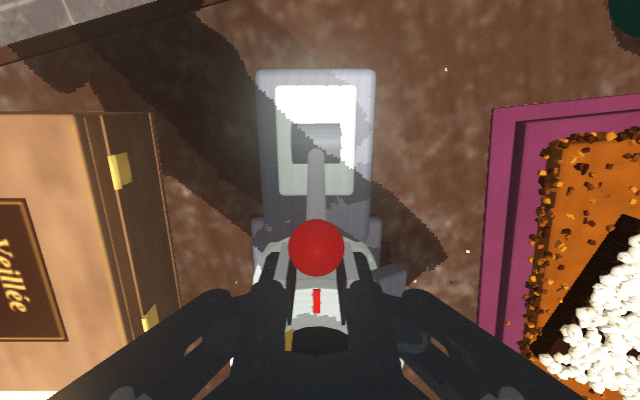

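Request:
{"api": "servo_tool", "payload": {"rows": [[0.2,0,0,0,0],[0.4,0,0,0,0],[0.4,0,0,0,0],[0.4,0,0,0,0],[0.4,-0.01,0,0,0],[0.4,-0.02,0,0,0],[0.4,-0.02,0,0,0],[0.4,-0.02,0,0,0],[0.4,-0.01,0,0,0],[0.4,0,0.02,0,0],[0.4,0,0.02,0,0],[0.4,0,0.015,0,0]]}}

```text
time_s: 22.83
eef_pos: [0.4936, 0.066, 0.1856]
eef_rot: [-128.3, 90.0, -52.1]
contact_force: [0.6, 1.2, 0.7]
grip_width: 0.7
```

```bash
python3 -c "
from h import *
s,M=st(); p,d=get_image('wrist'); cv2.imwrite('pics/w16.png',p)
hsv=cv2.cvtColor(p,cv2.COLOR_BGR2HSV); m=((hsv[...,0]<6)|(hsv[...,0]>174))&(hsv[...,1]>180)&(hsv[...,2]>80)
n,l,stt,ce=cv2.connectedComponentsWithStats(m.astype(np.uint8)); i=1+stt[1:,4].argmax(); print(stt[i],ce[i])
b=px2w('wrist',ce[i],.122);print(b, np.hypot(*(b[:2]-[.618,.036])),M.T@(b-s['eef_pos']))"
```

```text
t 22.83 pos [0.4936 0.066  0.1856] yaw 76.21 j7 47.5 F [0.6 1.2 0.7] T [ 0.033 -0.024  0.049] g 0.7
[301 249  32  31 639] [317.42879499 265.02660407]
[0.53137936 0.05759531 0.122     ] 0.08927201558052768 [ 0.06364607 -0.03866685  0.00081633]
```

View pics/w16.png

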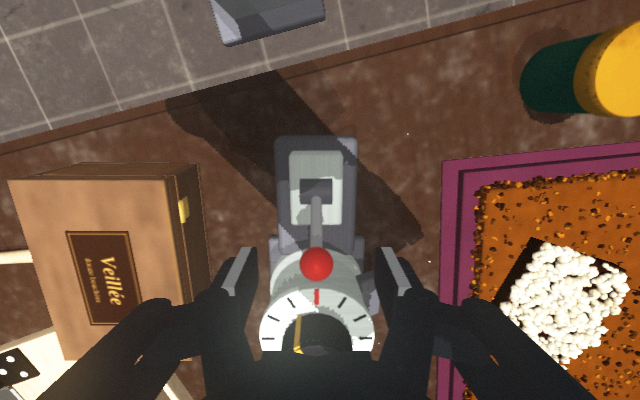

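Request:
{"api": "servo_tool", "payload": {"rows": [[-1,0,0,0.001,0],[-1,0,0,0,0],[-1,0,0,0,0],[-1,0,0,0,0],[-1,0,0,0,0],[-1,0.015,0,0,0],[-1,0.015,0,0,0],[-1,0.015,0,0,0],[-1,0.015,0,0,0],[-1,0.012,0,0,0],[-1,0,-0.004,0,0],[-1,0,-0.004,0,0]]}}

```text
time_s: 23.88
eef_pos: [0.503, 0.0649, 0.1131]
eef_rot: [89.5, 89.9, 165.8]
contact_force: [0.1, 0.3, 0.7]
grip_width: 0.001
```

Request:
{"api": "servo_tool", "payload": {"rows": [[-1,0,-0.003,0,0],[-1,0,-0.003,0,0],[-1,0,0,0,0]]}}

```text
time_s: 24.13
eef_pos: [0.5098, 0.0632, 0.1141]
eef_rot: [-66.3, 89.9, 9.9]
contact_force: [-0.0, -0.7, -0.2]
grip_width: 0.0
```

```bash
python3 -c "
from h import *
s,M=st(); p,d=get_image('wrist'); cv2.imwrite('pics/w17.png',p)"
```

```text
t 24.13 pos [0.5098 0.0632 0.1141] yaw 76.16 j7 42.0 F [-0.  -0.7 -0.2] T [ 0.043  0.043 -0.055] g 0.0
```

View pics/w17.png

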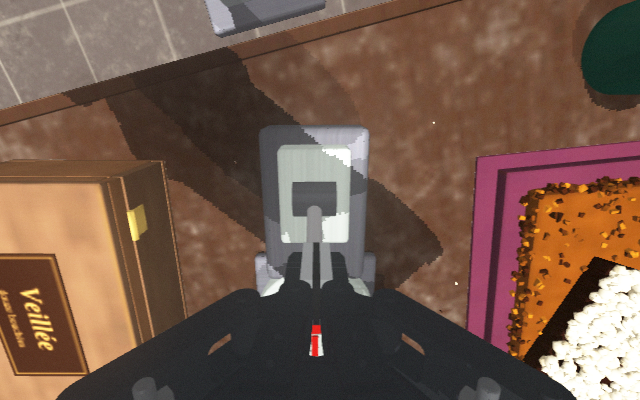

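Request:
{"api": "servo_tool", "payload": {"rows": [[-1,0,-0.002,0,0],[-1,0,-0.002,0,0],[-1,0,0,0,0]]}}

```text
time_s: 24.43
eef_pos: [0.5113, 0.0627, 0.1132]
eef_rot: [109.7, 89.9, -174.1]
contact_force: [-8.5, 1.8, 4.7]
grip_width: -0.004
```

Request:
{"api": "servo_tool", "payload": {"rows": [[-1,0,-0.002,0,0],[-1,0,-0.002,0,0],[-1,0,0,0,0]]}}

```text
time_s: 24.68
eef_pos: [0.5118, 0.0623, 0.1124]
eef_rot: [110.2, 89.5, -173.5]
contact_force: [-27.3, 5.5, 11.1]
grip_width: 0.003
```

Request:
{"api": "servo_tool", "payload": {"rows": [[-1,0,0.008,0,0],[-1,0,0.01,0,0],[-1,-0.01,0.004,0,0],[-1,-0.02,0,0,0],[-1,-0.03,0,0,0],[-1,-0.03,0,0,0],[-1,-0.03,0,0,0],[-1,-0.03,0,0,0],[-1,-0.02,0,0,0],[-1,0,0,0,0],[-1,0,0,0,0]]}}

```text
time_s: 25.6
eef_pos: [0.4955, 0.0668, 0.285]
eef_rot: [-86.7, 89.8, -10.6]
contact_force: [-1.1, -0.2, -1.2]
grip_width: -0.0
```

```bash
python3 -c "
from h import *
s,M=st(); p,d=get_image('wrist'); cv2.imwrite('pics/w18.png',p)
for t,z in [('ring_pointer',.144),('lock_tip',.122)]:
    for x in spot_point('wrist',t)[:2]:
        b=px2w('wrist',x['location'],z)[:2]-[.618,.036];print(t,x,b,np.hypot(*b),np.degrees(np.arctan2(b[1],b[0])))
p,d=get_image('top'); cv2.imwrite('pics/top2.png',p)
c=w2px('wrist',[.618,.036,.12]).astype(int);print(c)"
```

```text
t 25.6 pos [0.4955 0.0668 0.285 ] yaw 76.18 j7 53.7 F [-1.1 -0.2 -1.2] T [-0.053  0.02   0.008] g -0.0
lock_tip {'location': [312.9, 214.2], 'score': 0.61} [-0.0890926  0.0182911] 0.09095084104575582 168.39814170596995
[316 286]
```

View pics/w18.png

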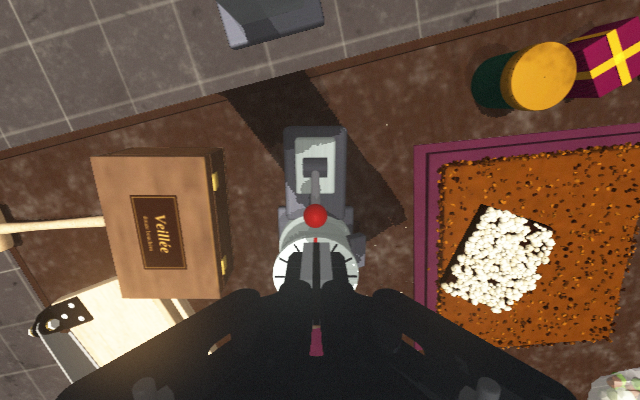

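View pics/top2.png

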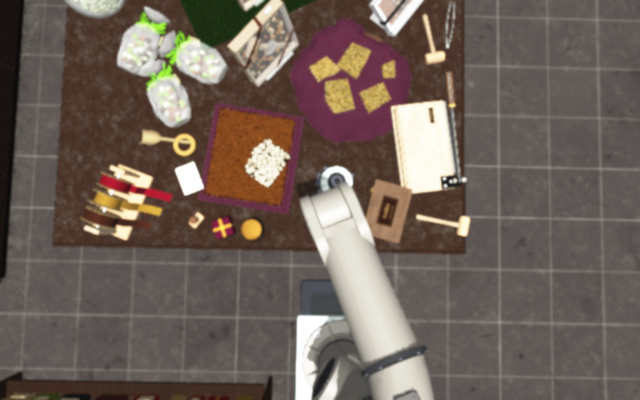

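Request:
{"api": "servo_tool", "payload": {"rows": [[1,-0.005,-0.015,0,0],[1,-0.005,-0.015,0,0],[1,0,-0.015,0,0],[1,0,-0.015,0,0],[1,0,-0.015,0,0],[1,0,-0.015,0,0],[1,0,-0.015,0,0],[1,0,-0.015,0,0],[1,0,-0.01,0,0],[1,0,0,0,0],[1,0,0,0,0]]}}

```text
time_s: 26.72
eef_pos: [0.621, 0.036, 0.2925]
eef_rot: [77.5, 89.9, 153.8]
contact_force: [-0.3, 0.3, -0.8]
grip_width: 1.0
```

```bash
python3 -c "
from h import *
s,M=st(); p,d=get_image('wrist')
for t,z in [('ring_pointer',.144),('lock_tip',.122)]:
    for x in spot_point('wrist',t)[:2]:
        b=px2w('wrist',x['location'],z)[:2]-[.618,.036];print(t,x,b,np.hypot(*b),np.degrees(np.arctan2(b[1],b[0])))
c=w2px('wrist',[.618,.036,.12]).astype(int);print(c)
b=p[c[1]-90:c[1]+60,c[0]-75:c[0]+75]; cv2.imwrite('pics/w19c.png',cv2.resize(b,None,fx=4,fy=4,interpolation=cv2.INTER_CUBIC))"
```

```text
t 26.72 pos [0.621  0.036  0.2925] yaw 76.22 j7 52.8 F [-0.3  0.3 -0.8] T [0.037 0.021 0.079] g 1.0
ring_pointer {'location': [300.4, 157.4], 'score': 0.87} [-0.02717666 -0.00848737] 0.028471145035993812 -162.65622449054533
lock_tip {'location': [312.6, 91.6], 'score': 0.67} [-0.08321071  0.01724365] 0.0849786221994359 168.29237942382355
[315 175]
```

View pics/w19c.png

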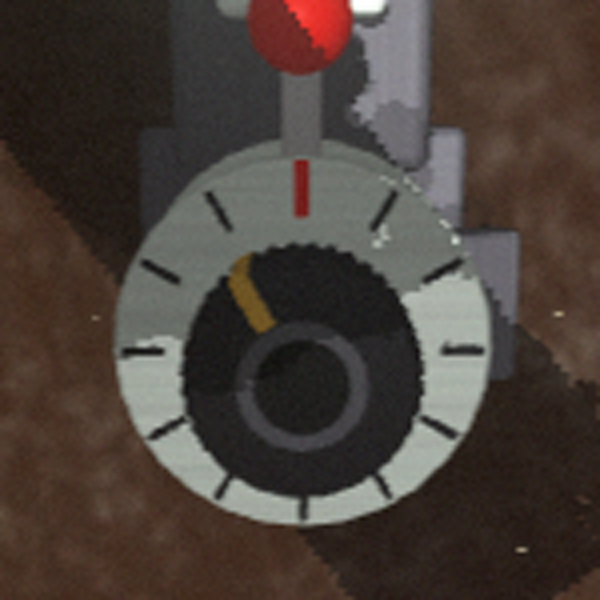

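```bash
python3 -c "
from bench import *
print(close_job())"
```

```text
the job is handed in; nothing more can be done
None
```

The grinder is re-zeroed and locked, and the job was handed in at about 27 s of the 72 s.

- **Ring:** I turned it clockwise about 141–144° until it hit a hard stop, where the torque rose to 0.97 N m. Then I turned it back about 57° anticlockwise and let go. The pawl holds the pointer on the first tick anticlockwise of the red one, measured at −163° against the tick at −164°.
- **Lever:** I pulled it over by the ball, then pushed the ball with shut fingers until it met its stop at 28 N with almost no further movement. The ball now sits 85–89 mm in front of the ring's axis, where about 87 mm is expected.
- **Bystanders:** In the last overhead picture the tin, gift, stamp and mallet look unmoved. At the end the gripper was clear of everything, at 0.29 m height.

One thing did not line up exactly: the stop lay about 5–9° off a tick. The ring therefore rests about 51–55° open by my measurement, not exactly 60°. That is the second rest position after the touch and the one nearest to 60°.

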